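Turn a hand-held probe end for end through a spring clip and dock it on charge

ROBOT

A 6-joint arm with a two-finger parallel gripper is mounted at the origin on the work surface. World frame = base frame: x ahead of the robot, y to its left, z up, the work surface at z = 0. Lengths are in m, angles in rad, forces in N, time in s.
With the tool pointing down it reaches from about 0.35 to 0.85 m from the base axis. Payload 8.1 kg.
Tool frame: the origin (TCP) lies at the very end of the fingers, on their centre line; the grasp point (between the pads) lies 19 mm behind it; x points along the fingers, y is the direction in which the jaws open and shut, and the axes are right-handed (so a half turn about x gives the same grasp; the last joint's range is limited). The gripper opens to 93 mm and grips with 3 to 60 N. Pads are 15 mm wide; open, the fingers measure 128 mm over their backs; the gripper's body (75 mm by 188 mm) begins 65 mm behind the grasp point.
Start: joints at [-0.085, 0.13, 1.488, -0, 1.523, -0.085], TCP at [0.6, 0, 0.219] pointing down, gripper open.
Joint ranges: [-2.96, 2.96], [-0.89, 2.26], [0.02, 2.5], [-1.34, 4.48], [0, 2.73], [-2.66, 2.66]. Speed limits (rad/s): [2.39, 2.39, 2.79, 3.14, 3.14, 3.14].

INTERFACE

Orientations are given as a rotation vector (axis times angle).
In Python, from plant import * gives the robot as it stands. The module is installed in compiled form; this text tells all that it offers.
- The arm moves only by the tool apply_moves, never from a script. Its argument "series" is a list of rows, each an object with "jaw": the gripper's target within -1 to 1 (shut at 1, half-way at 0, fully open at -1); "linear": the shift along the tool's x, y, z normalised to -1 to 1, where 1 is 0.6 m, a list of three; "roll": the turn about the tool's x normalised to -1 to 1, where 1 is 30 degrees. A call has 1 to 20 rows; each row is the pose to reach, as a shift and turn from the pose measured when the call began, along the tool's axes at that moment; what a row does not reach only later rows make up. A row lasts 1/8 s, in which the tool goes at most 62.5 mm and 10.7 degrees, less where a joint would pass 70% of its speed; a pose out of reach is approached as far as the arm can. A call with a number of a shift or a turn outside -1 to 1 is refused whole. A call with a gripper value outside its range is refused whole. The fingers move at their own pace and stop on an object; "force" is the grip in N (left out, the last holds). Time passes only in rows, so rows that repeat a pose let the fingers close. It gives the time, the measured TCP pose, the force and the opening at its end, in the units of the state.
- read_state(): the state, without advancing time (a new reading comes with each control period).
- read_camera(name): name is "scene" or "side" or "wrist"; returns a dict with "pixels" (420x560x3 uint8, blue, green, red), "intrinsics" (3x3 intrinsics, pixels), "rvec" (rotation vector, rad) and "tvec" (3), from world to camera coordinates, as OpenCV has them; the wrist camera has in their place "tool_from_camera" (4x4, takes a point from camera to tool coordinates, whose origin is the TCP and whose axes are the tool frame's). Camera axes: x right, y down, z forward; pixel columns grow to the right and rows downward; lengths in m; the calibration is good to about 2 mm. A picture is of the moment at which its call begins: read the wrist's pose just before it. There is no depth.
- close_job(): hands the job in, once; it reports no verdict.
The state is a dict: "t": time; "q": joint angles; "dq": joint speeds; "joint_torque": joint torques, N m; "tool_pos": TCP position; "orientation": TCP orientation; "force": force on the tool from outside, world axes, zero at the start; "wrist_torque": the same for the moment, N m; "opening": finger opening in m.
Only numpy, scipy, OpenCV 4.12 (cv2) and the standard library are available. Lean on these libraries where they do the work, as an engineer would, in place of code of your own. Each camera call takes 0.05 s, during which the arm holds its last target. There are 200 camera calls.

TASK

Put the blue probe on charge. Lift it out of the white stand by its blue tail, press it down into the orange spring clip and let go, then take it from the clip by its yellow cap end and lay it in the black charging cradle, blue tail in against the back stop and yellow cap sticking out. Leave the red probe where it lies.

Things in the scene. Friction and masses are not known exactly. Their poses are not given: they have to be found in the camera images.
- blue_probe_mid (a point): Centre of a straight square bar, 190 x 16 x 16 mm, 60 g, balanced here. Own x runs along it to the yellow cap end (+95 mm); blue tail with brass contacts ends at -95; colours meet at the centre. Grip either half across its width. It starts level in a bay of the white stand, centre 33 mm above the bench; the last 75 mm or so of the blue tail stick out clear towards the robot. Lift straight up.
- red_probe_mid (a point): Centre of the red probe with white cap, same size and axes, in the other bay of the white two-bay stand, 90 mm beside the blue one; it stays. Each bay is an open-topped channel 34 mm wide, floor 25 mm and walls 47 mm above the bench, walls 14 mm thick: no room for fingers inside.
- clip: Fixed spring clip; origin on the bench under its middle. A probe lies level along its own x, either way round, centred over the origin, on a saddle 44 mm long, 30 mm high (probe centre 38 mm up). Two orange sprung jaws, 20 mm long in x, rest 12 mm apart and flare to a 32 mm mouth, top 63 mm high. Press down with up to 10 N to seat; friction holds it; pull straight up to free it.
- cradle: Fixed black cradle; origin on the bench. Its own +x points into the bay: an open-topped channel 34 mm wide, from its open end at x -60 mm to the back stop at +60; floor 25 mm, walls 47 mm above the bench, 14 mm thick. Hood behind the stop, 60 mm high. Docked probe: level, centre 33 mm up at x -55 to -35 (tail end within 20 mm of the stop), yellow end out of the open end.
Things that resemble listed ones, but are neither listed nor needed, are in the scene too. Of the things that look like the part that bears blue_probe_mid, the larger one is meant. There is more than one size of the clip; the job needs the larger.

How it is judged:
By the outcome, as a careful person would: the job done as asked, in the order asked, and still so for the second after the job is handed in, with the robot touching nothing.
It also fails if it takes over 54 s, if anything falls off the work surface, if the arm or the gripper's body presses on something with over 40 N, if the wrist force passes 120 N, or if a joint passes its speed limit or range.

## Working session

There is one attempt and no reset: what is moved stays moved. The work goes in short steps, Python scripts to look and compute and a tool call to move; the robot and the scene stay as the last step left them, time stands still between calls to the robot, and variables do not carry over. Pictures are saved under pics/ and viewed, about 8 in all and at most 12, crops included, and the job is handed in when it is done.

Besides the shell and the picture viewer there is one more tool, called after "Request:" as name(argument=value, ...), one argument or row to a line, values as JSON. apply_moves: Moves the arm, as the interface text tells. Its arguments: {"type":"object","properties":{"series":{"type":"array"},"force":{"type":"number"}},"required":["series"]}

```bash
mkdir -p pics; cat > h.py <<'E'
from plant import *
import numpy as np, cv2
def snap(name,fn=None):
    s=read_state(); c=read_camera(name)
    if fn: cv2.imwrite('pics/'+fn,c['pixels'])
    K=np.array(c['intrinsics'])
    if 'rvec' in c:
        R=cv2.Rodrigues(np.array(c['rvec'],float))[0]; t=np.array(c['tvec'],float).ravel()
    else:
        T=np.eye(4); T[:3,:3]=cv2.Rodrigues(np.array(s['orientation'],float))[0]; T[:3,3]=s['tool_pos']
        M=np.linalg.inv(T@np.array(c['tool_from_camera'])); R=M[:3,:3]; t=M[:3,3]
    return dict(img=c['pixels'],K=K,R=R,t=t)
def onplane(c,uv,z):
    d=c['R'].T@np.linalg.inv(c['K'])@np.array([uv[0],uv[1],1.]); o=-c['R'].T@c['t']
    return o+d*(z-o[2])/d[2]
def proj(c,P):
    p=c['K']@(c['R']@np.array(P,float)+c['t']); return p[:2]/p[2]
def tri(cs,uvs):
    A=[];b=[]
    for c,uv in zip(cs,uvs):
        d=c['R'].T@np.linalg.inv(c['K'])@np.array([uv[0],uv[1],1.]); d/=np.linalg.norm(d); o=-c['R'].T@c['t']
        Q=np.eye(3)-np.outer(d,d); A.append(Q); b.append(Q@o)
    x=np.linalg.solve(sum(A),sum(b)); return x,[np.linalg.norm(q@x-v) for q,v in zip(A,b)]
E
python3 - <<'E'
from h import *
import pickle
cs={n:snap(n,n+'0.png') for n in('scene','side','wrist')}
pickle.dump(cs,open('c0.pkl','wb'))
for n,c in cs.items(): print(n,c['img'].shape,(-c['R'].T@c['t']).round(3),c['R'][2].round(2),c['K'][0,0])
print(read_state())
E
```

```text
scene (420, 560, 3) [ 0.912 -0.43   0.967] [-0.41  0.4  -0.82] 527.9644139769953
side (420, 560, 3) [0.108 0.712 0.82 ] [ 0.34 -0.64 -0.69] 512.8130271720029
wrist (420, 560, 3) [0.6   0.079 0.384] [-0.   -0.28 -0.96] 343.87069449141865
{'t': 0.15, 'q': array([-8.53765292e-02,  1.30998074e-01,  1.48902846e+00,  8.95357414e-06,
        1.52301690e+00, -8.53907733e-02]), 'dq': array([ 0.00143196, -0.00298043, -0.00427269, -0.00080905, -0.00093881,
       -0.00106998]), 'joint_torque': array([ 8.59073725e-05, -5.60473788e+01, -4.92333663e+01,  7.68201635e-02,
        3.05504061e-02, -1.41810942e-04]), 'tool_pos': array([5.99554222e-01, 7.79644919e-05, 2.17822595e-01]), 'orientation': array([ 1.20860367,  1.21036763, -1.21019052]), 'force': array([ 0.55723001, -0.46940689, -0.25975172]), 'wrist_torque': array([ 0.01764673, -0.02181915,  0.00166634]), 'opening': 0.09293367864967778}
```

View pics/scene0.png

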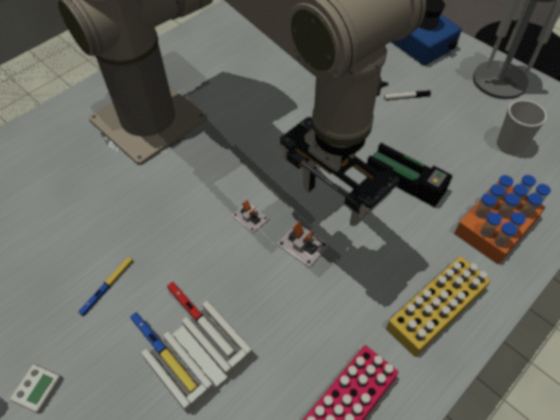

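View pics/side0.png

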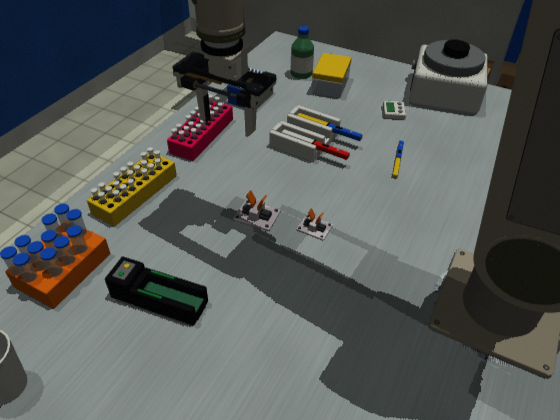

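Scene image: candidates for the blue probe are the large blue/yellow bar in the white stand (~165,352) and a small loose look-alike (~107,285). I choose the one in the stand, since it is larger. Clip candidates are (302,242), larger, and (251,215), smaller. The cradle is at (410,170); the red probe (200,318) stays. I'll check these in one close montage.

```bash
python3 - <<'E'
from h import *
import pickle
cs=pickle.load(open('c0.pkl','rb'))
def crop(n,x,y,w,h,W,H):
    k=cv2.resize(cs[n]['img'][y:y+h,x:x+w],(W,H),interpolation=cv2.INTER_CUBIC)
    for g in range((x//10+1)*10,x+w,10): cv2.line(k,(int((g-x+.5)*W/w),0),(int((g-x+.5)*W/w),6 if g%50 else 14),(0,0,255),1)
    for g in range((y//10+1)*10,y+h,10): cv2.line(k,(0,int((g-y+.5)*H/h)),(6 if g%50 else 14,int((g-y+.5)*H/h)),(0,0,255),1)
    cv2.putText(k,f'{n} {x},{y} x{W/w:.1f}',(16,H-5),0,.4,(0,0,255),1); return k
a=np.hstack([crop('scene',120,300,100,75*4//3+0,400,300+100)[:300],crop('side',260,95,112,84,400,300)])
a=np.hstack([crop('scene',120,305,135,101,400,300),crop('side',260,95,112,84,400,300)])
b=np.hstack([crop('scene',225,190,110,82,400,300),crop('side',230,180,110,82,400,300)])
cv2.imwrite('pics/m1.png',np.vstack([a,b]))
b=np.hstack([crop('scene',360,130,110,82,400,300),crop('side',100,250,115,86,400,300)])
w=cs['wrist']['img'];
b2=np.vstack([b,np.hstack([cv2.resize(w,(400,300)),np.zeros((300,400,3),np.uint8)])])
cv2.imwrite('pics/m2.png',b2)
E
```

```text
(no output)
```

View pics/m1.png

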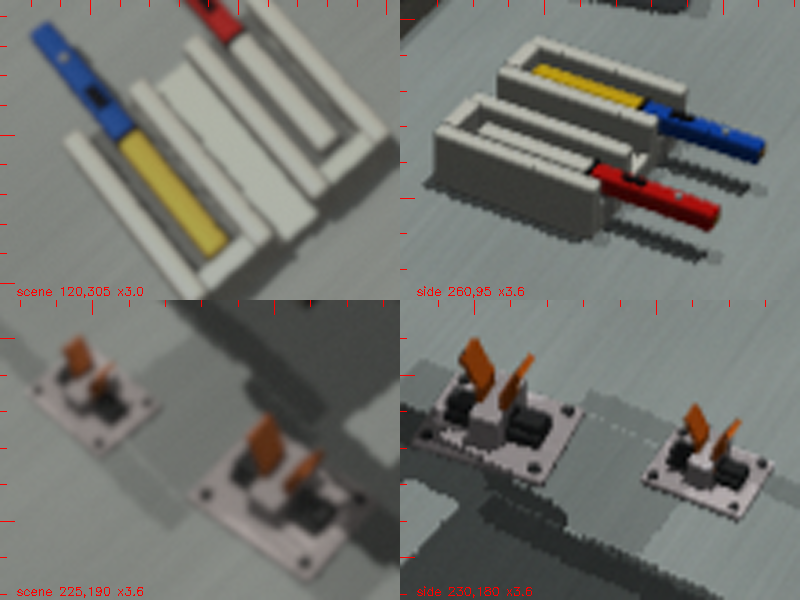

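View pics/m2.png

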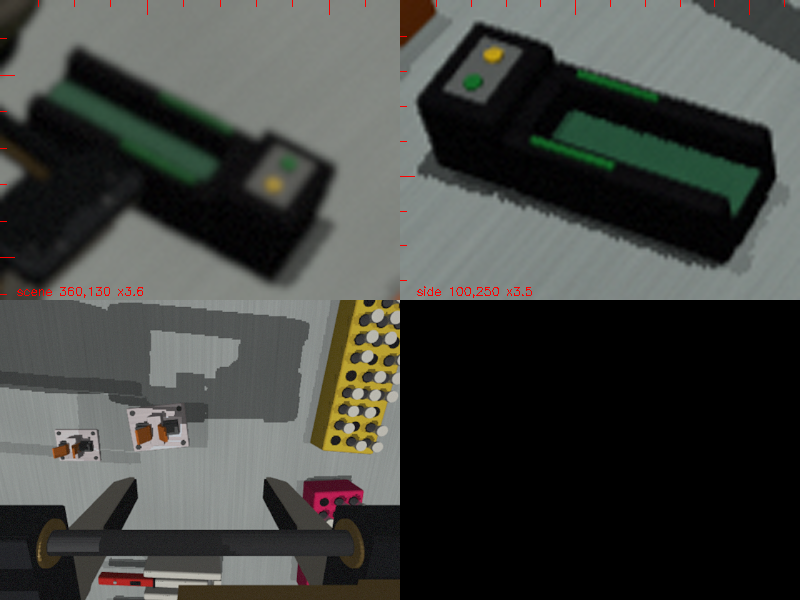

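The montage confirms the large blue probe in the left bay, with tail end at about (133,314) scene and (361,134) side, and the larger clip with its plate centred at about (302,243) scene. The cradle's open end points away from its LED hood. Next I'll triangulate.

```bash
python3 - <<'E'
from h import *
import pickle
cs=pickle.load(open('c0.pkl','rb')); sc,sd,wr=cs['scene'],cs['side'],cs['wrist']
s1=lambda x,y:(120+x/2.963-.5,305+y/2.963-.5); d1=lambda x,y:(260+x/3.571-.5,95+y/3.571-.5)
s2=lambda x,y:(225+x/3.636-.5,190+y/3.636-.5); d2=lambda x,y:(230+x/3.636-.5,180+y/3.636-.5)
s3=lambda x,y:(360+x/3.636-.5,130+y/3.636-.5); d3=lambda x,y:(100+x/3.478-.5,250+y/3.478-.5)
pr=lambda n,a,b:print(n,[np.round(v,4) for v in tri([sc,sd],[a,b])])
pr('tail',s1(40,29),d1(364,142)); pr('cap',s1(212,250),d1(137,70)); pr('meet',s1(121,136),d1(244,103))
pr('clip jawTL',s2(267,112),d2(70,40)); 
pr('jaw2',s2(322,152),d2(134,55))
pr('holeR/B',s2(304,262),d2(134,167))  # guess
pr('holeR',s2(360,198),d2(168,110))
for p in[(207,194),(360,198),(304,262)]: print('sc z4',onplane(sc,s2(*p),.004).round(4))
for p in[(30,133),(134,167),(168,110)]: print('sd z4',onplane(sd,d2(*p),.004).round(4))
k=1.4
for p in[(136,411),(181,409),(183,444),(137,446)]: print('wr z4',onplane(wr,(p[0]*k-.5,(p[1]-300)*k-.5),.004).round(4))
pr('LEDy',s3(274,184),d3(93,55)); pr('LEDg',s3(289,163),d3(73,82))
pr('hood',s3(268,130),d3(18,100)); pr('hood2',s3(335,165),d3(80,22))
pr('wallend?',s3(75,48),d3(327,200))
E
```

```text
tail [array([ 0.424 , -0.3455,  0.0397]), array([0.0015, 0.0015])]
cap [array([ 0.6095, -0.3558,  0.036 ]), array([0.0011, 0.0011])]
meet [array([ 0.5185, -0.3512,  0.0393]), array([0.0012, 0.0012])]
clip jawTL [array([0.5316, 0.0113, 0.0828]), array([0.0135, 0.0135])]
jaw2 [array([0.5319, 0.0056, 0.0607]), array([0.0219, 0.0219])]
holeR/B [array([ 0.536 , -0.005 , -0.0474]), array([0.0197, 0.0197])]
holeR [array([0.5315, 0.0092, 0.0166]), array([0.0441, 0.0441])]
sc z4 [ 0.4999 -0.0234  0.004 ]
sc z4 [0.5655 0.0369 0.004 ]
sc z4 [ 0.5711 -0.0169  0.004 ]
sd z4 [0.5663 0.0319 0.004 ]
sd z4 [0.4957 0.0264 0.004 ]
sd z4 [ 0.5012 -0.0272  0.004 ]
wr z4 [0.5003 0.0306 0.004 ]
wr z4 [0.5698 0.0337 0.004 ]
wr z4 [ 0.5718 -0.022   0.004 ]
wr z4 [ 0.4979 -0.0254  0.004 ]
LEDy [array([0.6504, 0.2954, 0.0621]), array([0.0007, 0.0007])]
LEDg [array([0.6476, 0.3151, 0.0619]), array([0.0006, 0.0006])]
hood [array([0.6397, 0.3345, 0.0719]), array([0.0184, 0.0184])]
hood2 [array([0.6658, 0.3006, 0.088 ]), array([0.0137, 0.0137])]
wallend? [array([0.4915, 0.3069, 0.0497]), array([0.0024, 0.0024])]
```

```bash
cat >> h.py <<'E'
def go(p,yaw=None):
    """numbers for a call bringing TCP to p with tool-y heading (deg, mod 180 nearest)"""
    s=read_state(); R=cv2.Rodrigues(np.array(s['orientation'],float))[0]
    l=R.T@(np.array(p)-s['tool_pos'])/0.6
    h=np.degrees(np.arctan2(R[1,1],R[0,1]))
    out=f"t={s['t']:.2f} pos={np.round(s['tool_pos'],4)} R-x={R[:,0].round(3)} yheading={h:.2f} q6={s['q'][5]:.2f} F={np.round(s['force'],1)} open={s['opening']:.4f} lin={l.round(4)}"
    if yaw is not None: out+=f" roll total={-(yaw-h)/30:.3f}"
    print(out); return l
E
python3 - <<'E'
from h import *
import pickle
cs=pickle.load(open('c0.pkl','rb'))
print(cv2.Rodrigues(read_state()['orientation'])[0].round(3))
go([0.475,-0.348,0.2],90)
print('decoy',onplane(cs['scene'],(83,312),.01),onplane(cs['scene'],(130,261),.01))
print('small clip',onplane(cs['scene'],(251,217),.004))
E
```

```text
[[-0.001  1.     0.   ]
 [ 0.     0.    -1.   ]
 [-1.    -0.001 -0.   ]]
t=0.15 pos=[5.996e-01 1.000e-04 2.178e-01] R-x=[-0.001  0.    -1.   ] yheading=0.00 q6=-0.09 F=[ 0.6 -0.5 -0.3] open=0.0929 lin=[ 0.0299 -0.2076  0.5801] roll total=-3.000
decoy [ 0.33627445 -0.40764725  0.01      ] [ 0.30916017 -0.27610429  0.01      ]
small clip [ 0.40567573 -0.02312728  0.004     ]
```

Request:
apply_moves(
  series=[
    {"jaw": -0.1, "linear": [0.0, -0.033, 0.095], "roll": 0.33},
    {"jaw": -0.1, "linear": [0.0, -0.067, 0.19], "roll": 0.67},
    {"jaw": -0.1, "linear": [0.0, -0.1, 0.29], "roll": 1.0},
  ],
  force=20,
)

```text
t: 0.52
tool_pos: [0.5389, -0.1744, 0.2176]
orientation: [1.586, 0.912, -1.588]
force: [0.9, -0.8, 0.0]
opening: 0.0675
```

```bash
python3 -c "
from h import *
go([0.475,-0.348,0.2],-93)"
```

```text
t=0.53 pos=[ 0.5389 -0.1744  0.2176] R-x=[-0.002  0.    -1.   ] yheading=-30.27 q6=0.13 F=[ 0.9 -0.8  0. ] open=0.0675 lin=[0.0294 0.0539 0.3035] roll total=2.091
```

Request:
apply_moves(
  series=[
    {"jaw": 0, "linear": [0.01, 0.018, 0.1], "roll": 0.33},
    {"jaw": 0, "linear": [0.02, 0.036, 0.2], "roll": 0.67},
    {"jaw": 0, "linear": [0.03, 0.054, 0.303], "roll": 1.0},
    {"jaw": 0, "linear": [0.03, 0.054, 0.303], "roll": 1.0},
  ],
)

```text
t: 1.02
tool_pos: [0.4725, -0.3513, 0.1984]
orientation: [1.931, 0.507, -1.938]
force: [0.7, 0.4, 1.1]
opening: 0.0468
```

Request:
apply_moves(
  series=[
    {"jaw": 0, "linear": [0, 0, 0], "roll": 0.33},
    {"jaw": 0, "linear": [0, 0, 0], "roll": 0.67},
    {"jaw": 0, "linear": [0, 0, 0], "roll": 1.0},
    {"jaw": 0, "linear": [0, 0, 0], "roll": 1.0},
  ],
)

```text
t: 1.52
tool_pos: [0.4729, -0.3504, 0.1983]
orientation: [-2.212, 0.009, 2.221]
force: [0.0, -0.4, 0.6]
opening: 0.0466
```

```bash
python3 -c "
from h import *
import pickle
go([0.475,-0.348,0.1],-93)
c=snap('wrist','w1.png'); pickle.dump(c,open('w1.pkl','wb'))
go([0.475,-0.348,0.1],-93)"
```

```text
t=1.52 pos=[ 0.4729 -0.3504  0.1983] R-x=[-0.004  0.001 -1.   ] yheading=-90.53 q6=0.86 F=[ 0.  -0.4  0.6] open=0.0466 lin=[ 0.1638 -0.0038 -0.004 ] roll total=0.082
t=1.57 pos=[ 0.4729 -0.3505  0.1983] R-x=[-0.004  0.001 -1.   ] yheading=-90.38 q6=0.85 F=[ 0.5  0.1 -0.3] open=0.0464 lin=[ 0.1639 -0.004  -0.0041] roll total=0.087
```

View pics/w1.png

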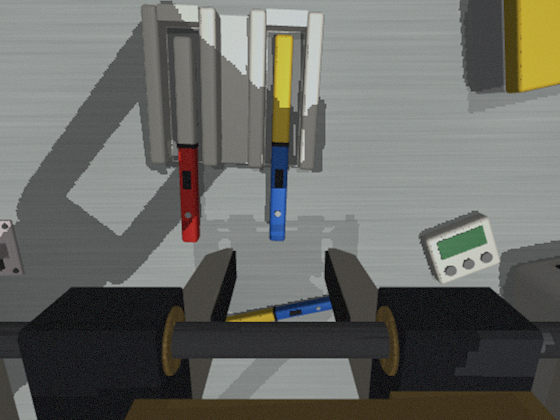

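The wrist view shows the target probe in the right-hand bay: tail end (278,239), colour join (280,144), cap end (284,36). The red probe is to its left at (188,190).

```bash
python3 -c "
from h import *
import pickle
c=pickle.load(open('w1.pkl','rb'));c0=pickle.load(open('c0.pkl','rb'))
print([onplane(c,p,.041).round(4) for p in((278,239),(280.5,144),(284,36))])
print(onplane(c,(188.5,145),.041),'red join')
print(tri([c,c0['scene'],c0['side']],[(278,239),(133,314.3),(361.4,134.3)]))
print(tri([c,c0['scene'],c0['side']],[(284,36),(191,388.9),(297.9,114.1)]))
print(proj(c,[.4729,-.3504,.1983]), proj(c,[.4729,-.3504,.041]))"
```

```text
[array([ 0.4258, -0.3475,  0.041 ]), array([ 0.5201, -0.3507,  0.041 ]), array([ 0.6111, -0.3544,  0.041 ])]
[ 0.51992941 -0.26518676  0.041     ] red join
(array([ 0.42436377, -0.34644759,  0.03902613]), [np.float64(0.0011570185645256496), np.float64(0.0017866340414595787), np.float64(0.0014535614790961303)])
(array([ 0.61028081, -0.35531721,  0.0366426 ]), [np.float64(0.0017930515874528498), np.float64(0.0019356886919461617), np.float64(0.000781391195356746)])
[280.95147084 263.89294501] [280.55610729 193.45464504]
```

```bash
python3 -c "
from h import *
go([0.476,-0.3492,0.0145],-92.5)"
```

```text
t=1.57 pos=[ 0.4729 -0.3505  0.1983] R-x=[-0.004  0.001 -1.   ] yheading=-90.38 q6=0.85 F=[ 0.5  0.1 -0.3] open=0.0464 lin=[ 0.3064 -0.0019 -0.0063] roll total=0.071
```

Request:
apply_moves(
  series=[
    {"jaw": 0, "linear": [0.05, -0.002, -0.006], "roll": 0.07},
    {"jaw": 0, "linear": [0.12, -0.002, -0.006], "roll": 0.07},
    {"jaw": 0, "linear": [0.19, -0.002, -0.006], "roll": 0.07},
    {"jaw": 0, "linear": [0.25, -0.002, -0.006], "roll": 0.07},
    {"jaw": 0, "linear": [0.29, -0.002, -0.006], "roll": 0.07},
    {"jaw": 0, "linear": [0.306, -0.002, -0.006], "roll": 0.07},
    {"jaw": 0, "linear": [0.306, -0.002, -0.006], "roll": 0.07},
  ],
)

```text
t: 2.45
tool_pos: [0.4757, -0.3488, 0.0145]
orientation: [-2.195, 0.044, 2.205]
force: [0.3, -0.4, 1.4]
opening: 0.0466
```

```bash
python3 -c "
from h import *
go([0.476,-0.3492,0.0145],-92.5)"
```

```text
t=2.45 pos=[ 0.4757 -0.3488  0.0145] R-x=[-0.004  0.001 -1.   ] yheading=-92.36 q6=0.89 F=[ 0.3 -0.4  1.4] open=0.0466 lin=[ 0.      0.0007 -0.0004] roll total=0.005
```

Request:
apply_moves(
  series=[
    {"jaw": 1, "linear": [0, 0, 0], "roll": 0},
    {"jaw": 1, "linear": [0, 0, 0], "roll": 0},
    {"jaw": 1, "linear": [0, 0, 0], "roll": 0},
    {"jaw": 1, "linear": [0, 0, 0], "roll": 0},
    {"jaw": 1, "linear": [0, 0, 0], "roll": 0},
    {"jaw": 1, "linear": [-0.02, 0, 0], "roll": 0},
    {"jaw": 1, "linear": [-0.07, 0, 0], "roll": 0},
    {"jaw": 1, "linear": [-0.13, 0, 0], "roll": 0},
    {"jaw": 1, "linear": [-0.19, 0, 0], "roll": 0},
    {"jaw": 1, "linear": [-0.25, 0, 0], "roll": 0},
    {"jaw": 1, "linear": [-0.25, 0, 0], "roll": 0},
  ],
  force=35,
)

```text
t: 3.82
tool_pos: [0.4783, -0.3506, 0.1691]
orientation: [-2.203, 0.049, 2.201]
force: [0.0, -0.1, -0.7]
opening: 0.0156
```

```bash
python3 -c "
from h import *
import pickle
go([0.534,-0.042,0.165],4)
c=snap('wrist','w2.png'); pickle.dump(c,open('w2.pkl','wb'))"
```

```text
t=3.83 pos=[ 0.4783 -0.3506  0.1691] R-x=[ 0.001 -0.003 -1.   ] yheading=-92.36 q6=0.89 F=[ 0.  -0.1 -0.7] open=0.0156 lin=[ 0.0054 -0.5177 -0.0716] roll total=-3.212
```

View pics/w2.png

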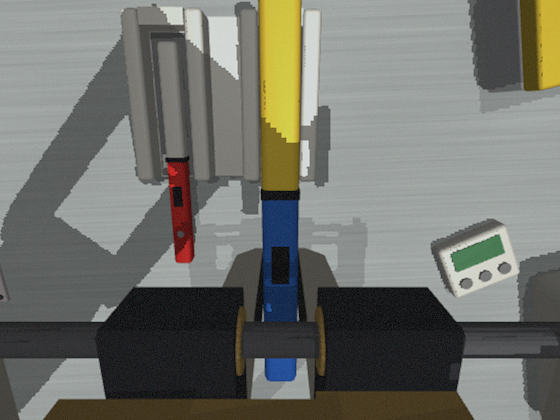

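The probe is held level between the fingers: join at about (280,194), tail end at (280,380), bar running straight up the image.

```bash
python3 -c "
from h import *
import pickle
c=pickle.load(open('w2.pkl','rb')); s=read_state(); R=cv2.Rodrigues(s['orientation'])[0]
for p in((280,191),(280,199),(281,380)):
  for z in (.0,): 
    P=onplane(c,p,s['tool_pos'][2]+.027); print(p,P.round(4),(R.T@(P-s['tool_pos'])).round(4))
import cv2
im=c['img']
# bar edges: widths along its length -> depth
for r in (30,80,130,180,215):
  hsv=cv2.cvtColor(im[r:r+1],cv2.COLOR_BGR2HSV)[0]; m=np.where(hsv[200:340,1]>120)[0]+200; w=m.max()-m.min()+1
  print(r,m.min(),m.max(),w)
"
```

```text
(280, 191) [ 0.5233 -0.3518  0.1935] [-0.0271  0.0002 -0.0461]
(280, 199) [ 0.5198 -0.3517  0.1935] [-0.0271  0.0002 -0.0426]
(281, 380) [ 0.4259 -0.3484  0.1935] [-0.0269  0.0008  0.0514]
30 259 300 42
80 260 299 40
130 261 299 39
180 262 298 37
215 263 297 35
```

```bash
python3 - <<'E'
from h import *
import pickle
cs=pickle.load(open('c0.pkl','rb'))
def crop(n,x,y,w,h,W,H):
    k=cv2.resize(cs[n]['img'][y:y+h,x:x+w],(W,H),interpolation=cv2.INTER_CUBIC)
    for g in range((x//10+1)*10,x+w,10): cv2.line(k,(int((g-x+.5)*W/w),0),(int((g-x+.5)*W/w),8),(0,0,255),1)
    for g in range((y//10+1)*10,y+h,10): cv2.line(k,(0,int((g-y+.5)*H/h)),(8,int((g-y+.5)*H/h)),(0,0,255),1)
    return k
# predicted overlay dots of a clip model at (.534,.0045) 4.3deg
a=crop('wrist',170,135,100,75,800,600)
cv2.imwrite('pics/m3.png',a)
E
```

```text
(no output)
```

View pics/m3.png

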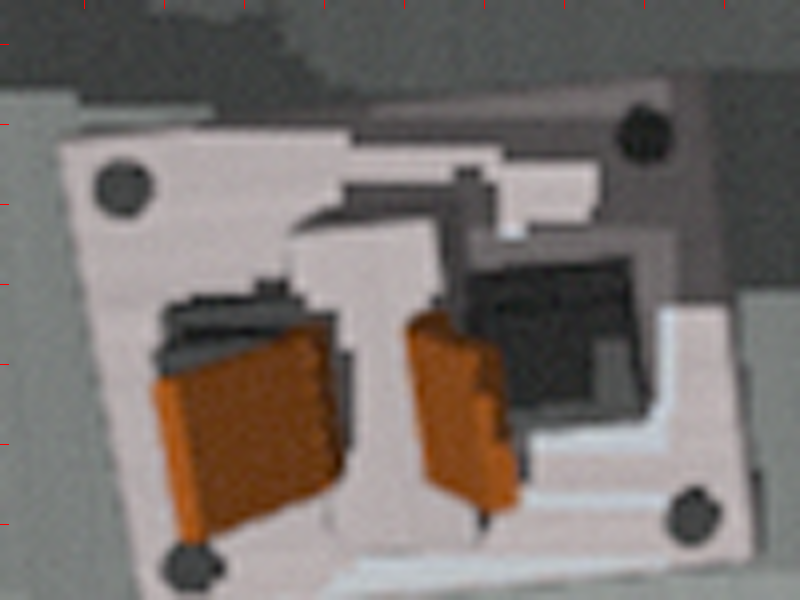

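The crop shows the larger clip: base holes at crop (123,188), (644,136), (693,517), (190,567), with orange jaws left and right of the pale saddle.

```bash
python3 - <<'E'
from h import *
import pickle
cs=pickle.load(open('c0.pkl','rb')); w,sc,sd=cs['wrist'],cs['scene'],cs['side']
f=lambda p:(170+p[0]/8-.5,135+p[1]/8-.5)
an=lambda a,b:np.degrees(np.arctan2(*(b-a)[1::-1]))
for z in(.003,.006):
  H=[onplane(w,f(p),z) for p in((123,188),(644,136),(693,517),(190,567))]
  print(z,np.mean(H,0).round(4),[round(float(v),2) for v in(an(H[0],H[1]),an(H[3],H[2]),an(H[3],H[0])-90,an(H[2],H[1])-90)],[round(float(np.linalg.norm(H[i]-H[i-1])),4) for i in range(4)])
S=[onplane(w,f(p),.030) for p in((290,240),(435,220),(480,545),(330,540))]
print('saddle',np.mean(S,0).round(4),[s.round(4) for s in S],an(S[3],S[0])-90,an(S[2],S[1])-90)
J=[onplane(w,f(p),.063) for p in((158,385),(185,540),(505,350),(518,500))]
print('jaw tops',np.mean(J,0).round(4),[s.round(4) for s in J])
# refine holes in other views by projecting and finding dark blobs
for n,c in(('scene',sc),('side',sd)):
  for h in H:
    p=proj(c,h); x,y=np.round(p).astype(int); g=255-cv2.cvtColor(c['img'],cv2.COLOR_BGR2GRAY)[y-4:y+5,x-4:x+5].astype(float)
    g=np.clip(g-np.percentile(g,70),0,None); yy,xx=np.mgrid[-4:5,-4:5]; q=(x+(g*xx).sum()/g.sum(),y+(g*yy).sum()/g.sum())
    print(n,p.round(1),np.round(q,1),onplane(c,q,.005).round(4))
E
```

```text
0.003 [0.5332 0.0035 0.003 ] [5.69, 5.91, 5.73, 6.04] [0.0547, 0.0726, 0.0544, 0.0729]
0.006 [0.5337 0.0041 0.006 ] [5.69, 5.91, 5.73, 6.04] [0.0543, 0.0721, 0.054, 0.0724]
saddle [0.534  0.0044 0.03  ] [array([0.5228, 0.024 , 0.03  ]), array([0.5417, 0.0266, 0.03  ]), array([ 0.5457, -0.0168,  0.03  ]), array([ 0.5257, -0.0161,  0.03  ])] 4.179198122386495 5.3280767887749505
jaw tops [0.5347 0.0046 0.063 ] [array([0.5132, 0.0118, 0.063 ]), array([ 0.5151, -0.0073,  0.063 ]), array([0.5547, 0.016 , 0.063 ]), array([ 0.5556, -0.0023,  0.063 ])]
scene [296.4 226.6] [296.8 229.2] [0.5    0.0237 0.005 ]
scene [323.3 244.5] [323.8 244.7] [0.5676 0.0356 0.005 ]
scene [307.9 262.2] [309.1 262.4] [ 0.5743 -0.0173  0.005 ]
scene [280.6 243.4] [281.1 242.8] [ 0.4997 -0.0242  0.005 ]
side [266.4 225.2] [265.8 226.7] [0.4944 0.0314 0.005 ]
side [236.9 216.1] [236.2 215.6] [0.5696 0.0333 0.005 ]
side [247.  200.9] [248.1 202.5] [ 0.568  -0.0167  0.005 ]
side [275.8 209.4] [276.4 210.2] [ 0.4986 -0.0259  0.005 ]
```

Request:
apply_moves(
  series=[
    {"jaw": 1, "linear": [0, -0.08, -0.01], "roll": -0.33},
    {"jaw": 1, "linear": [0, -0.16, -0.02], "roll": -0.67},
    {"jaw": 1, "linear": [0, -0.25, -0.03], "roll": -1.0},
    {"jaw": 1, "linear": [0, -0.25, -0.03], "roll": -1.0},
  ],
)

```text
t: 4.38
tool_pos: [0.5008, -0.1968, 0.1644]
orientation: [1.945, 0.488, -1.953]
force: [0.5, -0.1, -0.5]
opening: 0.0156
```

```bash
python3 -c "
from h import *
go([0.5384,-0.0392,0.14],5.8)"
```

```text
t=4.38 pos=[ 0.5008 -0.1968  0.1644] R-x=[-0.004  0.001 -1.   ] yheading=-62.02 q6=0.61 F=[ 0.5 -0.1 -0.5] open=0.0156 lin=[ 0.0407 -0.2024 -0.1787] roll total=-2.261
```

Request:
apply_moves(
  series=[
    {"jaw": 1, "linear": [0.01, -0.07, -0.06], "roll": -0.33},
    {"jaw": 1, "linear": [0.02, -0.14, -0.12], "roll": -0.67},
    {"jaw": 1, "linear": [0.03, -0.202, -0.179], "roll": -1.0},
    {"jaw": 1, "linear": [0.04, -0.202, -0.179], "roll": -1.0},
  ],
)

```text
t: 4.88
tool_pos: [0.5384, -0.0369, 0.1388]
orientation: [1.602, 0.899, -1.611]
force: [0.6, -0.6, -0.1]
opening: 0.0155
```

Request:
apply_moves(
  series=[
    {"jaw": 1, "linear": [0, 0, 0], "roll": -0.33},
    {"jaw": 1, "linear": [0, 0, 0], "roll": -0.67},
    {"jaw": 1, "linear": [0, 0, 0], "roll": -1.0},
    {"jaw": 1, "linear": [0, 0, 0], "roll": -1.0},
  ],
)

```text
t: 5.38
tool_pos: [0.5377, -0.0385, 0.1377]
orientation: [1.233, 1.199, -1.241]
force: [-0.4, -0.4, -1.1]
opening: 0.0159
```

```bash
python3 -c "
from h import *
go([0.5384,-0.0392,0.11],5.8)"
```

```text
t=5.38 pos=[ 0.5377 -0.0385  0.1377] R-x=[-0.008  0.002 -1.   ] yheading=-2.06 q6=-0.13 F=[-0.4 -0.4 -1.1] open=0.0159 lin=[0.0462 0.0016 0.0013] roll total=-0.262
```

Request:
apply_moves(
  series=[
    {"jaw": 1, "linear": [0.04, 0.002, 0.001], "roll": -0.13},
    {"jaw": 1, "linear": [0.08, 0.002, 0.001], "roll": -0.26},
    {"jaw": 1, "linear": [0.1, 0.002, 0.001], "roll": -0.26},
    {"jaw": 1, "linear": [0.1, 0.002, 0.001], "roll": -0.26},
  ],
)

```text
t: 5.88
tool_pos: [0.5375, -0.0394, 0.0766]
orientation: [1.136, 1.262, -1.145]
force: [-0.2, 0.1, -1.0]
opening: 0.0158
```

```bash
python3 - <<'E'
from h import *
import pickle
go([0.5384,-0.0392,0.03],5.8)
s=read_state();R=cv2.Rodrigues(s['orientation'])[0]
cs={n:snap(n) for n in('scene','side','wrist')}; pickle.dump(cs,open('c3.pkl','wb'))
T=lambda v:s['tool_pos']+R@np.array(v)
def draw(n,pts,W=400,H=300,r=45):
    c=cs[n];p0=proj(c,[.534,.0043,.06]); x,y=(p0-[r*4/3,r]).astype(int); k=cv2.resize(c['img'][y:y+2*r,x:x+int(r*8/3)],(W,H),interpolation=cv2.INTER_CUBIC); f=W/int(r*8/3)
    for P,col in pts:
        q=(proj(c,P)-[x,y]+.5)*f; cv2.circle(k,tuple(q.astype(int)),2,col,-1)
    print(n,x,y,f);return k
mid=[T([-.027,0,-.0437]),T([-.027,0,.0513]),T([-.027,0,-.1387])]
ca=np.radians(95.8);u=np.array([np.cos(ca),np.sin(ca),0]);o=np.array([.534,.0043,.030])
pts=[(m,(0,255,0)) for m in mid]+[(o+a*u,(255,0,255)) for a in(-.022,.022)]
a=np.hstack([draw('scene',pts),draw('side',pts)])
b=np.hstack([cv2.resize(cs['wrist']['img'],(400,300)),np.zeros((300,400,3),np.uint8)])
cv2.imwrite('pics/m4.png',np.vstack([a,b]))
E
```

```text
t=5.88 pos=[ 0.5375 -0.0394  0.0766] R-x=[-0.01   0.002 -1.   ] yheading=5.48 q6=-0.26 F=[-0.2  0.1 -1. ] open=0.0158 lin=[0.0777 0.0024 0.0001] roll total=-0.011
scene 242 185 3.3333333333333335
side 195 150 3.3333333333333335
```

View pics/m4.png

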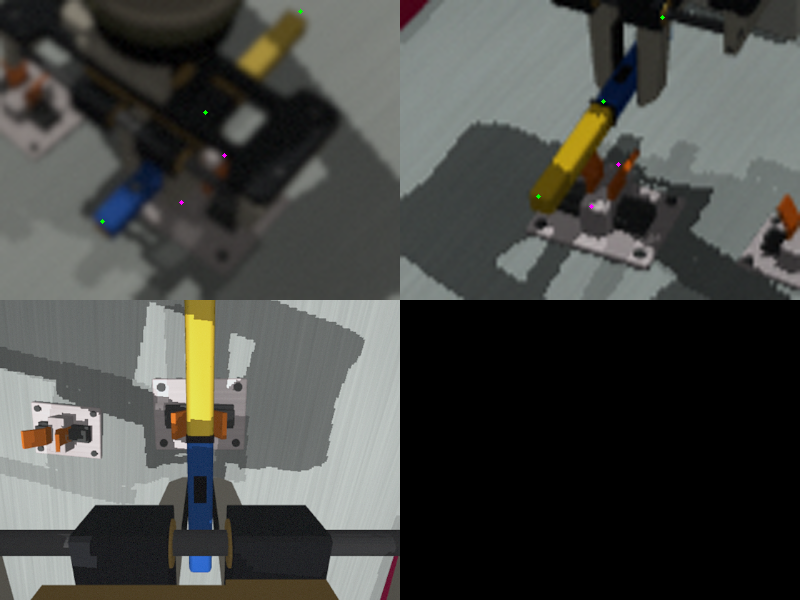

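The views show the probe level over the clip, on the model points, with the jaws symmetric about it. I'll do one numeric check from the wrist holes, then press.

```bash
python3 - <<'E'
from h import *
import pickle
c=pickle.load(open('c3.pkl','rb'))['wrist']
s=read_state();R=cv2.Rodrigues(s['orientation'])[0]
H=[onplane(c,((x+.5)*1.4-.5,(y-300+.5)*1.4-.5),.005) for x,y in((161,387),(238,386),(237,443),(163,443))]
m=np.mean(H,0);print(m,(R.T@(m-s['tool_pos'])).round(4),np.degrees(np.arctan2((H[1]-H[0])[1],(H[1]-H[0])[0])),np.degrees(np.arctan2((H[2]-H[3])[1],(H[2]-H[3])[0])))
go([0.5380,-0.0392,0.019],5.8)
E
```

```text
[0.53435847 0.00382502 0.005     ] [ 0.0739 -0.0001 -0.0432] 6.365884242979136 5.734045479545926
t=6.03 pos=[ 0.5392 -0.0393  0.0788] R-x=[-0.007  0.002 -1.   ] yheading=5.63 q6=-0.27 F=[ 0.1 -0.3 -0.3] open=0.0155 lin=[ 0.0997 -0.0013 -0.0001] roll total=-0.006
```

Request:
apply_moves(
  series=[
    {"jaw": 1, "linear": [0.02, 0, 0], "roll": 0},
    {"jaw": 1, "linear": [0.04, 0, 0], "roll": 0},
    {"jaw": 1, "linear": [0.05, 0, 0], "roll": 0},
    {"jaw": 1, "linear": [0.06, 0, 0], "roll": 0},
    {"jaw": 1, "linear": [0.068, 0, 0], "roll": 0},
    {"jaw": 1, "linear": [0.076, 0, 0], "roll": 0},
  ],
  force=50,
)

```text
t: 6.78
tool_pos: [0.539, -0.0392, 0.0332]
orientation: [1.135, 1.26, -1.14]
force: [-1.6, -0.6, 2.3]
opening: 0.0156
```

```bash
python3 - <<'E'
from h import *
go([0.5384,-0.0392,0.019],5.8); print(read_state()['wrist_torque'])
E
```

```text
t=6.78 pos=[ 0.539  -0.0392  0.0332] R-x=[-0.006  0.002 -1.   ] yheading=5.63 q6=-0.27 F=[-1.6 -0.6  2.3] open=0.0156 lin=[ 0.0236 -0.0008 -0.0001] roll total=-0.006
[0.07162791 0.29718886 0.03906585]
```

Request:
apply_moves(
  series=[
    {"jaw": 1, "linear": [0.006, -0.001, 0], "roll": 0},
    {"jaw": 1, "linear": [0.012, -0.001, 0], "roll": 0},
    {"jaw": 1, "linear": [0.017, -0.001, 0], "roll": 0},
    {"jaw": 1, "linear": [0.02, -0.001, 0], "roll": 0},
  ],
)

```text
t: 7.28
tool_pos: [0.5383, -0.0393, 0.0209]
orientation: [1.135, 1.26, -1.14]
force: [-0.2, -0.1, 1.5]
opening: 0.0155
```

```bash
python3 - <<'E'
from h import *
go([0.5384,-0.0392,0.019],5.8); print(read_state()['wrist_torque'])
E
```

```text
t=7.28 pos=[ 0.5383 -0.0393  0.0209] R-x=[-0.007  0.002 -1.   ] yheading=5.63 q6=-0.27 F=[-0.2 -0.1  1.5] open=0.0155 lin=[ 0.0032  0.0003 -0.0001] roll total=-0.006
[ 0.02620962  0.05316607 -0.00962142]
```

Request:
apply_moves(
  series=[
    {"jaw": 1, "linear": [0.002, 0, 0], "roll": 0},
    {"jaw": 1, "linear": [0.004, 0, 0], "roll": 0},
    {"jaw": 1, "linear": [0.004, 0, 0], "roll": 0},
  ],
)

```text
t: 7.65
tool_pos: [0.5384, -0.0393, 0.0195]
orientation: [1.135, 1.26, -1.14]
force: [-6.6, -0.1, 11.1]
opening: 0.0155
```

```bash
python3 - <<'E'
from h import *
import pickle
go([0.5384,-0.0392,0.019],5.8); print(read_state()['wrist_torque'])
cs={n:snap(n,n+'5.png') for n in('scene','side','wrist')}; pickle.dump(cs,open('c5.pkl','wb'))
E
```

```text
t=7.65 pos=[ 0.5384 -0.0393  0.0195] R-x=[-0.007  0.002 -1.   ] yheading=5.64 q6=-0.27 F=[-6.6 -0.1 11.1] open=0.0155 lin=[ 0.0008  0.0001 -0.0002] roll total=-0.005
[0.25680748 0.91330606 0.11249795]
```

Seated: contact at TCP z = 19.5 mm against an expected 19. Releasing.

Request:
apply_moves(
  series=[
    {"jaw": 0.6, "linear": [-0.001, 0, 0], "roll": 0},
    {"jaw": 0.2, "linear": [-0.001, 0, 0], "roll": 0},
    {"jaw": 0, "linear": [-0.001, 0, 0], "roll": 0},
    {"jaw": 0, "linear": [-0.001, 0, 0], "roll": 0},
    {"jaw": 0, "linear": [-0.03, 0, 0], "roll": 0},
    {"jaw": 0, "linear": [-0.08, 0, 0], "roll": 0},
    {"jaw": 0, "linear": [-0.13, 0, 0], "roll": 0},
    {"jaw": 0, "linear": [-0.18, 0, 0], "roll": 0},
  ],
)

```text
t: 8.8
tool_pos: [0.5394, -0.0395, 0.1299]
orientation: [1.135, 1.259, -1.139]
force: [0.8, -0.5, 0.3]
opening: 0.0465
```

```bash
python3 - <<'E'
from h import *
import pickle
go([0.5384,-0.0392,0.12],5.8)
cs={n:snap(n) for n in('scene','side','wrist')}; pickle.dump(cs,open('c6.pkl','wb'))
def cr(n,r=60,P=(.534,.0043,.05)):
    c=cs[n];p0=proj(c,P); x,y=np.maximum(p0-[r*4/3,r],0).astype(int); print(n,x,y,400/int(r*8/3)); return cv2.resize(c['img'][y:y+2*r,x:x+int(r*8/3)],(400,300),interpolation=cv2.INTER_CUBIC)
w=cs['wrist']['img']
cv2.imwrite('pics/m5.png',np.vstack([np.hstack([cr('scene'),cr('side')]),np.hstack([cv2.resize(w,(400,300)),cr('side',45,(.57,.3,.03))])]))
E
```

```text
t=8.80 pos=[ 0.5394 -0.0395  0.1299] R-x=[-0.005  0.001 -1.   ] yheading=5.64 q6=-0.27 F=[ 0.8 -0.5  0.3] open=0.0465 lin=[ 0.0166 -0.0015 -0.0006] roll total=-0.005
scene 222 172 2.5
side 175 138 2.5
side 100 248 3.3333333333333335
```

View pics/m5.png

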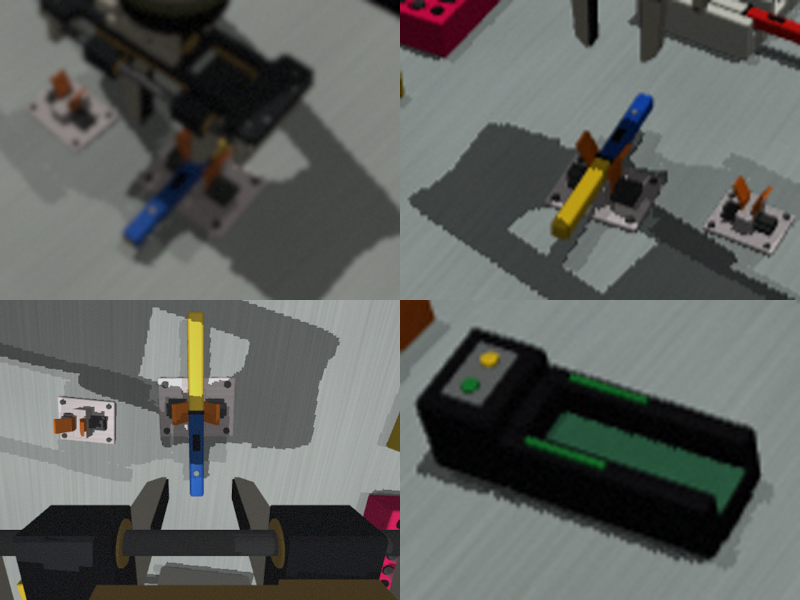

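The probe sits level in the clip with its join between the jaws: tail end at wrist (196,494) in the montage, cap end at (195,314). Before gripping the cap I'll take a quick wrist look at the cradle.

```bash
python3 - <<'E'
from h import *
import pickle
cs=pickle.load(open('c6.pkl','rb')); w,sd=cs['wrist'],cs['side']
f=lambda x,y:((x+.5)*1.4-.5,(y-300+.5)*1.4-.5); g=lambda x,y:(175+(x-400)/2.5-.5,138+y/2.5-.5)
for n,a,b in(('tail',(196.5,495),(647,97)),('cap',(195,313.5),(560,228))):
    print(n,onplane(w,f(*a),.046).round(4),tri([w,sd],[f(*a),g(*b)]))
go([.555,.25,.22],8)
E
```

```text
tail [ 0.5438 -0.0891  0.046 ] (array([ 0.54408261, -0.09399374,  0.03647986]), [np.float64(7.980504444093384e-05), np.float64(7.980504444089561e-05)])
cap [0.5248 0.095  0.046 ] (array([0.52419011, 0.09544355, 0.04260805]), [np.float64(0.0005279864266978458), np.float64(0.0005279864266979237)])
t=8.95 pos=[ 0.541  -0.0398  0.1307] R-x=[-0.001  0.001 -1.   ] yheading=5.64 q6=-0.27 F=[ 0.1 -0.1  0.1] open=0.0468 lin=[-0.1485  0.0705 -0.4784] roll total=-0.079
```

Request:
apply_moves(
  series=[
    {"jaw": 0, "linear": [-0.03, 0.014, -0.09], "roll": 0},
    {"jaw": 0, "linear": [-0.06, 0.028, -0.19], "roll": 0},
    {"jaw": 0, "linear": [-0.09, 0.042, -0.29], "roll": 0},
    {"jaw": 0, "linear": [-0.12, 0.056, -0.39], "roll": 0},
    {"jaw": 0, "linear": [-0.148, 0.07, -0.478], "roll": 0},
    {"jaw": 0, "linear": [-0.148, 0.07, -0.478], "roll": 0},
  ],
)

```text
t: 9.7
tool_pos: [0.5544, 0.2537, 0.2203]
orientation: [1.134, 1.258, -1.132]
force: [0.3, -0.5, -0.1]
opening: 0.0465
```

```bash
python3 - <<'E'
from h import *
import pickle
c=snap('wrist'); pickle.dump(c,open('c7.pkl','wb'))
p=proj(c,[.57,.3,.04]); print(p)
cv2.imwrite('pics/w7.png',cv2.resize(c['img'],(784,588),interpolation=cv2.INTER_CUBIC))
E
```

```text
[299.89321958 145.48815926]
```

View pics/w7.png

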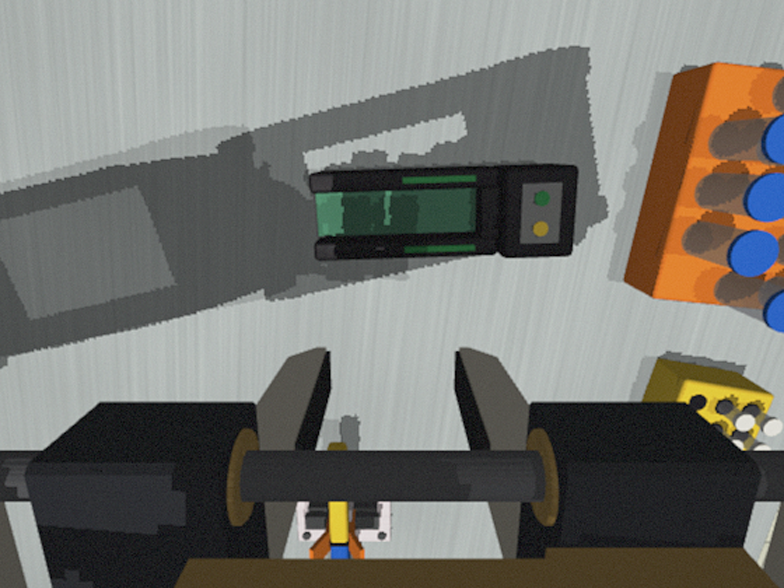

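The cradle is clear. Its floor runs from the open end at about (317,214) to the stop at about (478,211), the LED hood is at (541,213), and the wall strips are at (403–476, 179) and (404–476, 249).

```bash
python3 - <<'E'
from h import *
import pickle
c=pickle.load(open('c7.pkl','rb')); f=lambda p:((p[0]+.5)/1.4-.5,(p[1]+.5)/1.4-.5)
P=lambda z,*ps:[onplane(c,f(p),z)[:2] for p in ps]
an=lambda a,b:round(float(np.degrees(np.arctan2(*(b-a)[::-1]))),2)
S=P(.047,(403,180),(476,178),(404,250),(476,247)); print('strips',np.round(S,4),an(S[0],S[1]),an(S[2],S[3]),an((S[0]+S[2])/2,(S[1]+S[3])/2))
F=P(.025,(316,192),(318,236),(478,188),(478,234));print('floor',np.round(F,4),an(F[0],F[2]),an(F[1],F[3]),an((F[0]+F[1])/2,(F[2]+F[3])/2),'open',(F[0]+F[1])/2,'back',(F[2]+F[3])/2)
H=P(.060,(503,170),(577,165),(574,255),(501,257));print('hood',np.round(H,4),an(H[0],H[1]),an(H[3],H[2]),an(H[3],H[0])-90,an(H[2],H[1])-90,np.mean(H,0))
L=P(.062,(541,198),(541,229));print('LED',np.round(L,4),np.mean(L,0),an(L[1],L[0])-90)
W=P(.047,(310,177),(315,259));print('open end walls',np.round(W,4),np.mean(W,0),an(W[1],W[0])-90)
B=P(.047,(478,175),(478,250));print('stop front top',np.round(B,4),np.mean(B,0))
# segment dark region outline in undistorted top-plane
g=cv2.cvtColor(c['img'],cv2.COLOR_BGR2GRAY); m=(g<38).astype(np.uint8); m[185:]=0
n,l,st,ce=cv2.connectedComponentsWithStats(m); print(st[1:][st[1:,4]>300])
E
```

```text
strips [[0.5559 0.3155]
 [0.6057 0.3221]
 [0.562  0.267 ]
 [0.613  0.2745]] 7.48 8.37 7.93
floor [[0.4936 0.2993]
 [0.4971 0.2668]
 [0.6121 0.3145]
 [0.6173 0.2809]] 7.34 6.67 7.0 open [0.49534562 0.28303787] back [0.61466601 0.29769095]
hood [[0.6203 0.3294]
 [0.6681 0.3375]
 [0.6787 0.2782]
 [0.6287 0.2716]] 9.71 7.55 8.269999999999996 10.099999999999994 [0.64897346 0.304166  ]
LED [[0.648  0.3142]
 [0.6519 0.2938]] [0.64998925 0.30399512] 10.879999999999995
open end walls [[0.4921 0.3109]
 [0.499  0.2539]] [0.49554295 0.28238336] 6.819999999999993
stop front top [[0.6067 0.3242]
 [0.6147 0.2725]] [0.61074775 0.29836785]
[[ 223  117  190   68 5994]]
```

```bash
python3 -c "
from h import *
go([.5304,.0415,.11],5.9)"
```

```text
t=9.75 pos=[0.5542 0.2514 0.2192] R-x=[-0.002  0.    -1.   ] yheading=5.82 q6=0.24 F=[-0.2 -0.1 -0.7] open=0.0465 lin=[ 0.1819 -0.0747  0.3441] roll total=-0.003
```

Request:
apply_moves(
  series=[
    {"jaw": 0, "linear": [0.0, -0.02, 0.095], "roll": 0},
    {"jaw": 0, "linear": [0.05, -0.04, 0.185], "roll": 0},
    {"jaw": 0, "linear": [0.1, -0.06, 0.27], "roll": 0},
    {"jaw": 0, "linear": [0.16, -0.075, 0.344], "roll": 0},
    {"jaw": 0, "linear": [0.182, -0.075, 0.344], "roll": 0},
    {"jaw": 0, "linear": [0.182, -0.075, 0.344], "roll": 0},
  ],
)

```text
t: 10.5
tool_pos: [0.5286, 0.0409, 0.1081]
orientation: [1.134, 1.259, -1.139]
force: [-0.1, -0.4, 0.1]
opening: 0.0464
```

```bash
python3 -c "
from h import *
go([.5304,.0415,.019],5.9)"
```

```text
t=10.50 pos=[0.5286 0.0409 0.1081] R-x=[-0.005  0.001 -1.   ] yheading=5.71 q6=-0.12 F=[-0.1 -0.4  0.1] open=0.0464 lin=[ 0.1485  0.0038 -0.0005] roll total=-0.006
```

Request:
apply_moves(
  series=[
    {"jaw": 0, "linear": [0.04, 0.003, 0], "roll": 0},
    {"jaw": 0, "linear": [0.08, 0.003, 0], "roll": 0},
    {"jaw": 0, "linear": [0.12, 0.003, 0], "roll": 0},
    {"jaw": 0, "linear": [0.14, 0.003, 0], "roll": 0},
    {"jaw": 0, "linear": [0.147, 0.003, 0], "roll": 0},
    {"jaw": 0, "linear": [0.147, 0.003, 0], "roll": 0},
  ],
)

```text
t: 11.25
tool_pos: [0.5306, 0.0414, 0.0207]
orientation: [1.134, 1.259, -1.138]
force: [-0.3, -0.1, 0.4]
opening: 0.0464
```

```bash
python3 -c "
from h import *
go([.5304,.0415,.019],5.9)"
```

```text
t=11.25 pos=[0.5306 0.0414 0.0207] R-x=[-0.004  0.001 -1.   ] yheading=5.74 q6=-0.12 F=[-0.3 -0.1  0.4] open=0.0464 lin=[ 0.0028 -0.0002 -0.0002] roll total=-0.005
```

Close, then pull up slowly.

Request:
apply_moves(
  series=[
    {"jaw": 1, "linear": [0.002, 0, 0], "roll": 0},
    {"jaw": 1, "linear": [0.002, 0, 0], "roll": 0},
    {"jaw": 1, "linear": [0.002, 0, 0], "roll": 0},
    {"jaw": 1, "linear": [0.002, 0, 0], "roll": 0},
    {"jaw": 1, "linear": [0.002, 0, 0], "roll": 0},
    {"jaw": 1, "linear": [-0.005, 0, 0], "roll": 0},
    {"jaw": 1, "linear": [-0.015, 0, 0], "roll": 0},
    {"jaw": 1, "linear": [-0.03, 0, 0], "roll": 0},
    {"jaw": 1, "linear": [-0.06, 0, 0], "roll": 0},
    {"jaw": 1, "linear": [-0.1, 0, 0], "roll": 0},
    {"jaw": 1, "linear": [-0.15, 0, 0], "roll": 0},
    {"jaw": 1, "linear": [-0.15, 0, 0], "roll": 0},
  ],
  force=60,
)

```text
t: 12.75
tool_pos: [0.5338, 0.0413, 0.115]
orientation: [1.137, 1.253, -1.133]
force: [-0.5, -0.4, -1.0]
opening: 0.0154
```

```bash
python3 - <<'E'
from h import *
import pickle
# dock: centre (.5132,.2852), probe dir 187.8, TCP 38 mm towards cap
u=np.array([np.cos(np.radians(187.8)),np.sin(np.radians(187.8))]); T=np.array([.5132,.2852])+.038*u; print('dock tcp',T)
go([*T,.16],97.8)
s=read_state();R=cv2.Rodrigues(s['orientation'])[0]
cs={n:snap(n) for n in('scene','side','wrist')}; pickle.dump(cs,open('c8.pkl','wb'))
Q=lambda v:s['tool_pos']+R@np.array(v)
def cr(n,r=60):
    c=cs[n];p0=proj(c,Q([-.019,0,.03])); x,y=np.maximum(p0-[r*4/3,r],0).astype(int); f=400/int(r*8/3); print(n,x,y,f)
    k=cv2.resize(c['img'][y:y+2*r,x:x+int(r*8/3)],(400,300),interpolation=cv2.INTER_CUBIC)
    for v in(-.057,.038,.133):
        q=(proj(c,Q([-.027,0,v]))-[x,y]+.5)*f; cv2.circle(k,tuple(q.astype(int)),2,(0,255,0),-1)
    return k
cv2.imwrite('pics/m6.png',np.vstack([np.hstack([cr('scene'),cr('side')]),np.hstack([cv2.resize(cs['wrist']['img'],(400,300)),np.zeros((300,400,3),np.uint8)])]))
E
```

```text
dock tcp [0.47555158 0.28004281]
t=12.75 pos=[0.5338 0.0413 0.115 ] R-x=[ 0.003  0.001 -1.   ] yheading=5.74 q6=-0.12 F=[-0.5 -0.4 -1. ] open=0.0154 lin=[-0.0751 -0.0566 -0.4056] roll total=-3.069
scene 227 148 2.5
side 172 110 2.5
```

View pics/m6.png

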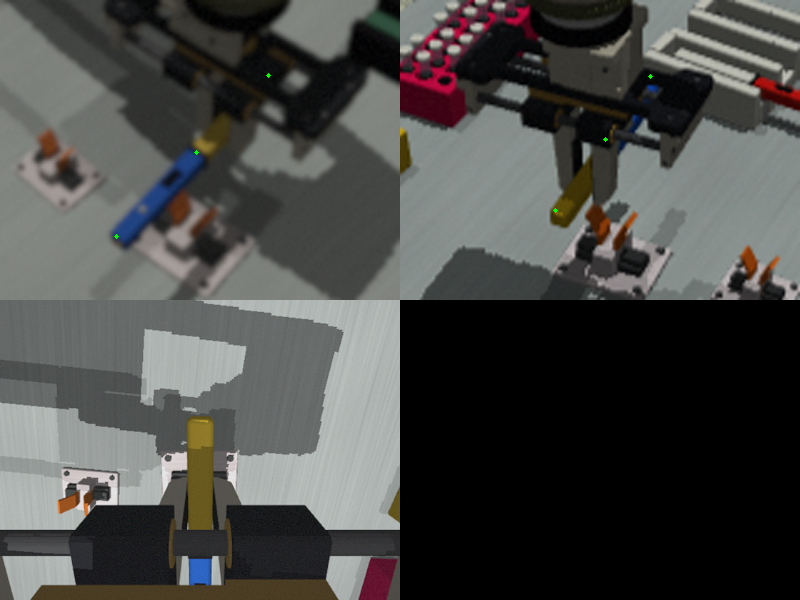

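The probe is free of the clip and level, with the model points falling on its join and tail end. Going on to the cradle.

Request:
apply_moves(
  series=[
    {"jaw": 1, "linear": [-0.01, -0.02, -0.09], "roll": -0.33},
    {"jaw": 1, "linear": [-0.02, -0.04, -0.18], "roll": -0.67},
    {"jaw": 1, "linear": [-0.04, -0.05, -0.27], "roll": -1.0},
    {"jaw": 1, "linear": [-0.04, -0.05, -0.27], "roll": -1.0},
  ],
)

```text
t: 13.4
tool_pos: [0.4835, 0.2027, 0.1343]
orientation: [0.733, 1.449, -0.735]
force: [0.9, -0.9, -1.1]
opening: 0.0154
```

```bash
python3 - <<'E'
from h import *
import pickle
go([.4756,.2800,.14],97.8)
c=pickle.load(open('c8.pkl','rb'))['wrist']; P=onplane(c,(280.5,(117.5+.5)*1.4-.5),.142); print(P,'expected z -.057 -> along', (P-np.array([.5338,.0413,.115])).round(4), np.linalg.norm((P-np.array([.5338,.0413,.142]))))
E
```

```text
t=13.40 pos=[0.4835 0.2027 0.1343] R-x=[-0.005  0.001 -1.   ] yheading=36.10 q6=-0.33 F=[ 0.9 -0.9 -1.1] open=0.0154 lin=[-0.0092  0.0653 -0.1119] roll total=-2.057
[0.52629609 0.09859189 0.142     ] expected z -.057 -> along [-0.0075  0.0573  0.027 ] 0.057781220372477446
```

Request:
apply_moves(
  series=[
    {"jaw": 1, "linear": [-0.01, 0.03, -0.05], "roll": -0.33},
    {"jaw": 1, "linear": [-0.01, 0.065, -0.112], "roll": -0.67},
    {"jaw": 1, "linear": [-0.01, 0.065, -0.112], "roll": -1.0},
    {"jaw": 1, "linear": [-0.01, 0.065, -0.112], "roll": -1.0},
  ],
)

```text
t: 13.9
tool_pos: [0.4749, 0.279, 0.139]
orientation: [0.328, 1.553, -0.331]
force: [0.3, 0.7, -0.8]
opening: 0.0155
```

Request:
apply_moves(
  series=[
    {"jaw": 1, "linear": [0, 0, 0], "roll": -0.33},
    {"jaw": 1, "linear": [0, 0, 0], "roll": -0.67},
    {"jaw": 1, "linear": [0, 0, 0], "roll": -1.0},
    {"jaw": 1, "linear": [0, 0, 0], "roll": -1.0},
    {"jaw": 1, "linear": [0, 0, 0], "roll": -1.0},
  ],
)

```text
t: 14.52
tool_pos: [0.4749, 0.2783, 0.1385]
orientation: [-0.077, 1.577, 0.076]
force: [-0.2, 0.1, -1.0]
opening: 0.0154
```

```bash
python3 -c "
from h import *
go([.4756,.2800,.07],97.8)"
```

```text
t=14.53 pos=[0.4749 0.2783 0.1385] R-x=[-0.008 -0.    -1.   ] yheading=95.57 q6=-1.23 F=[-0.2  0.1 -1. ] open=0.0154 lin=[0.1142 0.0027 0.0023] roll total=-0.074
```

Request:
apply_moves(
  series=[
    {"jaw": 1, "linear": [0.04, 0.003, 0.001], "roll": -0.07},
    {"jaw": 1, "linear": [0.09, 0.003, 0.001], "roll": -0.07},
    {"jaw": 1, "linear": [0.125, 0.003, 0.001], "roll": -0.07},
    {"jaw": 1, "linear": [0.139, 0.003, 0.001], "roll": -0.07},
    {"jaw": 1, "linear": [0.139, 0.003, 0.001], "roll": -0.07},
  ],
)

```text
t: 15.15
tool_pos: [0.4745, 0.2799, 0.0549]
orientation: [-0.104, 1.577, 0.103]
force: [-0.3, 0.3, 0.0]
opening: 0.0153
```

```bash
python3 - <<'E'
from h import *
import pickle
go([.4756,.2800,.0145],97.8)
s=read_state();R=cv2.Rodrigues(s['orientation'])[0]
cs={n:snap(n) for n in('scene','side','wrist')}; pickle.dump(cs,open('c9.pkl','wb'))
Q=lambda v:s['tool_pos']+R@np.array(v)
o=np.array([.5548,.2909,0]);a=np.radians(7.8);ux=np.array([np.cos(a),np.sin(a),0]);uy=np.array([-np.sin(a),np.cos(a),0])
def cr(n,r=45):
    c=cs[n];p0=proj(c,Q([-.019,0,.07])); x,y=np.maximum(p0-[r*4/3,r],0).astype(int); f=400/int(r*8/3); print(n,x,y,f)
    k=cv2.resize(c['img'][y:y+2*r,x:x+int(r*8/3)],(400,300),interpolation=cv2.INTER_CUBIC)
    d=lambda P,col:cv2.circle(k,tuple(((proj(c,P)-[x,y]+.5)*f).astype(int)),2,col,-1)
    for v in(-.057,.038,.133): d(Q([-.027,0,v]),(0,255,255))
    for px in(-.06,.06):
        for py in(-.017,.017): d(o+px*ux+py*uy+[0,0,.047],(255,0,255))
    return k
cv2.imwrite('pics/m7.png',np.vstack([np.hstack([cr('scene'),cr('side')]),np.hstack([cv2.resize(cs['wrist']['img'],(400,300)),np.zeros((300,400,3),np.uint8)])]))
E
```

```text
t=15.15 pos=[0.4745 0.2799 0.0549] R-x=[-0.009 -0.001 -1.   ] yheading=97.56 q6=-1.27 F=[-0.3  0.3  0. ] open=0.0153 lin=[ 0.0673 -0.0001  0.0025] roll total=-0.008
scene 334 107 3.3333333333333335
side 112 235 3.3333333333333335
```

View pics/m7.png

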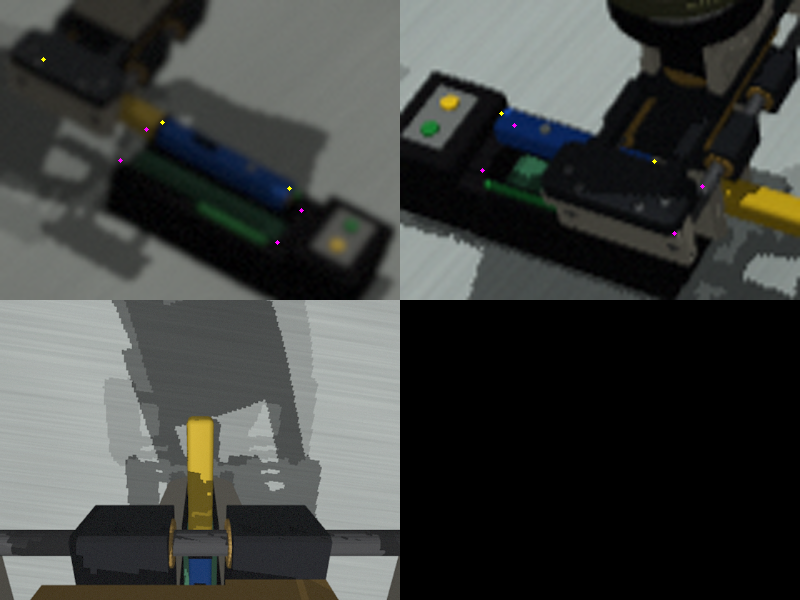

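The last view shows the probe above the bay, cap out of the open end, and the tail short of the hood, on the model points. Lowering.

Request:
apply_moves(
  series=[
    {"jaw": 1, "linear": [0.015, 0, 0.002], "roll": 0},
    {"jaw": 1, "linear": [0.03, 0, 0.002], "roll": 0},
    {"jaw": 1, "linear": [0.045, 0, 0.002], "roll": 0},
    {"jaw": 1, "linear": [0.056, 0, 0.002], "roll": 0},
    {"jaw": 1, "linear": [0.063, 0, 0.002], "roll": 0},
    {"jaw": 1, "linear": [0.064, 0, 0.002], "roll": 0},
    {"jaw": 1, "linear": [0.064, 0, 0.002], "roll": 0},
  ],
)

```text
t: 16.18
tool_pos: [0.4767, 0.2807, 0.0182]
orientation: [-0.104, 1.574, 0.105]
force: [-0.7, -0.4, -1.1]
opening: 0.0154
```

```bash
python3 -c "
from h import *
go([.4756,.2800,.0145],97.8);R=cv2.Rodrigues(read_state()['orientation'])[0];print(R[:,2],read_state()['wrist_torque'])"
```

```text
t=16.18 pos=[0.4767 0.2807 0.0182] R-x=[-0.006  0.    -1.   ] yheading=97.62 q6=-1.27 F=[-0.7 -0.4 -1.1] open=0.0154 lin=[ 0.0062 -0.001  -0.002 ] roll total=-0.006
[ 0.99114473  0.13266429 -0.0056838 ] [ 0.13832106 -0.03091718 -0.00712679]
```

Request:
apply_moves(
  series=[
    {"jaw": 1, "linear": [0.003, 0, 0], "roll": 0},
    {"jaw": 1, "linear": [0.005, 0, 0], "roll": 0},
    {"jaw": 1, "linear": [0.006, 0, 0], "roll": 0},
    {"jaw": 1, "linear": [0.006, 0, 0], "roll": 0},
  ],
)

```text
t: 16.68
tool_pos: [0.4769, 0.2809, 0.0149]
orientation: [-0.104, 1.574, 0.105]
force: [-0.6, -0.8, 1.4]
opening: 0.0154
```

```bash
python3 -c "
from h import *
go([.4756,.2800,.0145],97.8);print(read_state()['wrist_torque'])"
```

```text
t=16.68 pos=[0.4769 0.2809 0.0149] R-x=[-0.005  0.001 -1.   ] yheading=97.63 q6=-1.27 F=[-0.6 -0.8  1.4] open=0.0154 lin=[ 0.0006 -0.0012 -0.0024] roll total=-0.006
[ 0.11377787 -0.19236881  0.00072889]
```

Light floor contact. Releasing and backing off upward.

Request:
apply_moves(
  series=[
    {"jaw": 0.6, "linear": [0, 0, 0], "roll": 0},
    {"jaw": 0.2, "linear": [0, 0, 0], "roll": 0},
    {"jaw": 0, "linear": [0, 0, 0], "roll": 0},
    {"jaw": 0, "linear": [0, 0, 0], "roll": 0},
    {"jaw": 0, "linear": [-0.03, 0, 0], "roll": 0},
    {"jaw": 0, "linear": [-0.09, 0, 0], "roll": 0},
    {"jaw": 0, "linear": [-0.17, 0, -0.08], "roll": 0},
    {"jaw": 0, "linear": [-0.25, 0, -0.18], "roll": 0},
    {"jaw": 0, "linear": [-0.25, 0, -0.18], "roll": 0},
  ],
)

```text
t: 17.8
tool_pos: [0.3704, 0.2671, 0.1699]
orientation: [-0.102, 1.568, 0.108]
force: [0.9, -0.4, -0.3]
opening: 0.0463
```

```bash
python3 - <<'E'
from h import *
import pickle
go([.4756,.2800,.0145],97.8)
cs={n:snap(n,n+'F.png') for n in('scene','side','wrist')}; pickle.dump(cs,open('cF.pkl','wb'))
o=np.array([.5548,.2909,0]);a=np.radians(7.8);ux=np.array([np.cos(a),np.sin(a),0]);uy=np.array([-np.sin(a),np.cos(a),0])
for n in('scene','side'):
    c=cs[n]; h=cv2.cvtColor(c['img'],cv2.COLOR_BGR2HSV); x,y=proj(c,[.52,.285,.04]).astype(int)
    roi=np.zeros(h.shape[:2],np.uint8); roi[max(y-70,0):y+70,max(x-90,0):x+90]=1
    for nm,lo,hi in(('blue',(105,120,40),(125,255,255)),('yellow',(20,110,60),(32,255,255))):
        m=cv2.inRange(h,lo,hi)*roi; k,l,st,ce=cv2.connectedComponentsWithStats(m); i=1+np.argmax(st[1:,4]) 
        ys,xs=np.where(l==i); P=np.array([onplane(c,(u,v),.041)-o for u,v in zip(xs,ys)]); X=P@ux;Y=P@uy
        print(n,nm,st[i,4],'cradle x %.1f..%.1f  y med %.1f'%(1e3*X.min(),1e3*X.max(),1e3*np.median(Y)), 'y at ends %.1f %.1f'%(1e3*np.median(Y[X<np.percentile(X,15)]),1e3*np.median(Y[X>np.percentile(X,85)])))
E
```

```text
t=17.80 pos=[0.3704 0.2671 0.1699] R-x=[-0.     0.004 -1.   ] yheading=97.67 q6=-1.20 F=[ 0.9 -0.4 -0.3] open=0.0463 lin=[ 0.2589 -0.0032  0.1766] roll total=-0.004
scene blue 296 cradle x -40.0..58.1  y med -0.4 y at ends 0.8 0.2
scene yellow 249 cradle x -131.8..-42.2  y med -1.0 y at ends -0.6 0.4
side blue 427 cradle x -42.3..53.9  y med 5.9 y at ends 5.8 4.0
side yellow 512 cradle x -138.3..-43.6  y med 6.3 y at ends 7.3 4.2
```

```bash
python3 -c "
from h import *
import pickle
a=pickle.load(open('c0.pkl','rb'))['side'];b=pickle.load(open('cF.pkl','rb'))['side']
f=lambda c:np.argwhere(((c['img'][:,:,2]>120)&(c['img'][:,:,1]<60)&(c['img'][:,:,0]<60))[135:165,300:355]).mean(0)
print('red blob before/after',f(a),f(b)); print(close_job())"
```

```text
red blob before/after [12.95876289 31.46391753] [12.95192308 30.80769231]
the job is handed in; nothing more can be done
None
```

The blue probe is lying in the charging cradle, and I handed the job in at about 18 s of the 54 s allowed.

**What I did**
- I lifted the large blue probe out of the stand by its blue tail.
- I pressed it into the larger orange clip until it seated, with the tool tip at 19.5 mm against an expected 19 mm, and let go.
- I took it from the clip by the yellow cap and laid it in the cradle with the blue tail towards the stop. It touched the floor lightly at about 1.4 N. I then released it and backed the gripper clear.

**Last checks**
- **Position:** two camera views put the probe's centre at cradle x of about −40 to −44 mm, inside the −55 to −35 mm window. The tail end is therefore about 2 to 7 mm from the stop.
- **Level:** I did not measure this directly. Both halves span about 90 to 98 mm in each view, which fits a level probe.
- **Red probe:** its position in the image moved by less than 1 pixel, so it stayed where it lay.

**What disagreed or failed**
- **Sideways position:** the side view put the probe about 4 to 7 mm off the centre line, while the scene view put it within 1 mm. I took the side reading as bias from the visible side faces.
- **Pressing force:** the seating force read 11.1 N for a moment, slightly over the 10 N given.
- **Final picture:** the viewer refused it because I had used all 12, so the end state was checked from pixel measurements only.

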